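# Open a bench controller with quarter-turn fasteners

### The arm

A 6-joint arm with a two-finger parallel gripper is mounted at the origin on the work surface. World frame = base frame: x ahead of the robot, y to its left, z up, the work surface at z = 0. Lengths are in m, angles in rad, forces in N, time in s.
With the tool pointing down it reaches from about 0.35 to 0.725 m from the base axis. Payload 4.3 kg.
Tool frame: the origin (TCP) lies on the centre line of the jaws, within the pads' length; the fingertips stand 14 mm ahead of it and the grasp point (between the pads) lies 5 mm behind it; y points along the fingers, x is the direction in which the jaws open and shut, and the axes are right-handed (so a half turn about y gives the same grasp; the last joint's range is limited). The gripper opens to 85 mm and grips with 20 to 120 N. Pads are 22 mm wide; open, the fingers measure 114 mm over their backs; the gripper's body (76 mm by 85 mm) begins 54 mm behind the grasp point. The pads swing forward as they close: fully open they stand 13 mm farther back than shut.
Start: joints at [1.174, 0.377, 0.081, 1.274, 0, 1.46], TCP at [0.163, 0.552, 0.245] pointing down, gripper open.
Joint ranges: [-2.72, 2.72], [-0.84, 1.66], [-1.02, 1.22], [-1.77, 2.12], [-1.37, 1.28], [-3.14, 3.14]. Speed limits (rad/s): [2.57, 2.57, 3.14, 3.14, 3.14, 3.14].

### API

Orientations are given as a rotation vector (axis times angle).
In Python, from rig import env gives the robot as it stands. The module is installed in compiled form; this text tells all that it offers.
- The arm moves only by the tool drive_tool, never from a script. Its argument "commands" is a list of rows, each a list of 4 numbers: the shift along the tool's x, y, z in cm, then the turn about the tool's y in degrees. In form: [[x, y, z, twist], ...]. A call has 1 to 8 rows; each row is the pose to reach, as a shift and turn from the pose commanded when the call began, along the tool's axes at that moment; what a row does not reach only later rows make up. A row lasts 1/12 s, in which the tool goes at most 41.7 mm and 7.16 degrees, less where a joint would pass 70% of its speed; a pose out of reach is approached as far as the arm can. A call with a gripper value outside its range is refused whole. "grip" is the gripper's target within -1 to 1 (fully open at 1, half-way at 0, shut at -1), set as the call begins (left out, the last holds). The fingers move at their own pace and stop on an object; "newtons" is the grip in N (left out, the last holds). Time passes only in rows, so rows that repeat a pose let the fingers close. It gives the time, the measured TCP pose, the force and the opening at its end, in the units of the state.
- env.get_obs(): the state, without advancing time (a new reading comes with each control period).
- env.camera(name): name is "scene" or "side" or "wrist"; returns (picture, depth): 420x560x3 uint8, red, green, blue; 420x560 float32, m along the optical axis (not along the pixel's ray), 0 where there is no reading.
- env.camera_model(name): a dict with "K" (3x3 intrinsics, pixels), "T" (4x4, takes a point from camera to world coordinates); the wrist camera has in their place "mount" (4x4, takes a point from camera to tool coordinates, whose origin is the TCP and whose axes are the tool frame's). Camera axes: x right, y up, looking along -z (the intrinsics and any distortion apply to the point x, -y, -z); pixel columns grow to the right and rows downward; lengths in m; the calibration is good to about 2 mm. The wrist camera is an equidistant fisheye: a pixel r from the principal point sees the ray r / f radians off the axis. A picture is of the moment at which its call begins: read the wrist's pose just before it. camera_model takes no time and is no camera call.
- env.finish_job(): hands the job in, once; it reports no verdict.
The state is a dict: "clock": time; "qpos": joint angles; "joint_velocities": joint speeds; "joint_efforts": joint torques, N m; "ee_pos": TCP position; "orientation": TCP orientation; "wrist_force": force on the tool from outside, world axes, zero at the start; "torque": the same for the moment, N m; "finger_gap": finger opening in m.
Only numpy, scipy, OpenCV 4.12 (cv2) and the standard library are available. Lean on these libraries where they do the work, as an engineer would, in place of code of your own. Each camera call takes 0.05 s, during which the arm holds its last target.

### The job

Take the square-handled slotted screwdriver from its stand and use it to turn both cam fasteners on the controller's top a quarter turn anticlockwise, so that they free the cover panel; do not turn them with the fingers or force the panel out. Lift the panel straight off, level, by its handle, lay it flat in the steel tray, handle up, and put the screwdriver back in its own well of the stand. Leave everything else where it is.

Things in the scene. Friction and masses are not known exactly. Their poses are not given: they have to be found in the camera images.
- machine: Bench temperature controller: grey housing 180 (x) x 240 (y) x 85 mm tall, fixed; origin under its centre, z up. In its top an opening 83 (x) x 113 mm (y) holds the cover panel flush, on a ledge 14 mm down. On the top, at y = +67.5 and y = -67.5 mm beside the opening, sit two steel cam fasteners on upright axes; each takes about 0.1 N m, stays where left, and does not yield to a push down.
- cam_left_spot (a point): Fixed point on the axis of the +y fastener at its slot's floor, 4.8 mm above the housing's top; does NOT turn with it. Fastener: round head 21 mm across, its top 5 mm above the slot floor, and a flat wing 10 mm wide reaching 20 mm from the axis. The slot runs along the wing, open-ended, 20 mm long, 5.2 wide, 5 deep. Closed, the wing points at the panel within 25 degrees either way.
- cam_right_spot (a point): Same point for the like fastener at -y. Both fasteners open anticlockwise (from above) to a stop where wing and slot lie along the housing's x: a quarter turn from pointing straight at the panel. Closed wings overlap the panel's edge by 7.5 mm; 65 degrees from straight just clears it. The start angle is not measured: look or feel for the slot. The driver's blade has about 9 degrees of play in it.
- seat (a point): Centre of the ledge in the housing's opening, where the underside of the panel lies at first.
- panel_grip (a point): Centre of the cover panel's handle bar. Panel: aluminium plate 80 (x) x 110 (y) x 14 mm, 0.2 to 0.4 kg, loose but for the two wings over its short sides. The black bar runs along the panel's y: 60 mm long, 10 wide, 10 tall, its centre 44 mm above the panel's underside, on two legs; the middle 44 mm are free. Panel z points up.
- panel: The same cover panel, origin at the centre of its underside.
- driver_grip (a point): Centre of the slotted screwdriver's handle, 108 mm above the blade's tip. Handle: black, square, 26 x 26 mm, flats across the tool's x and y, from 31 mm below this point to 29 mm above; under it a 32 mm round collar, 5 mm thick, its underside 70 mm above the tip. z points from blade to handle. 0.11 kg. Stands blade down in the stand, collar on the stand's top.
- driver_tip (a point): Middle of the end of the driver's blade. The blade is 14 mm wide (along the tool's x), 3 mm thick (along y) and 14 mm long; above it the shank is 8 mm round.
- stand: Grey tool stand block, 70 (x) x 140 (y) x 80 mm tall, fixed; origin under its centre. Two square 21 mm wells, 75 mm deep, in its top, 68 mm apart along y: the one at its own -y holds the slotted driver, the one at its +y the nut driver.
- stand_hole0 (a point): Centre of the mouth of the driver's own well, level with the stand's top.
- tray: Shallow steel tray, 220 (x) x 240 (y) mm outside, 20 mm tall, 5 mm walls and floor, fixed; origin under its centre. A small jar stands in its +x +y corner.
- nutdriver: the other tool in the stand: a round-handled nut driver, body origin at its lower end
- jar: small jar, 34 mm across, 45 mm tall, standing in one corner of the tray; origin under it
- spanner: spanner, 140 mm, lying on the bench between the robot and the controller; origin under its middle
- bottle: amber bottle, 68 mm across, 170 mm tall, behind the controller; origin under it
- beaker: glass beaker, 72 mm across, 85 mm tall, behind the controller; origin under it
- carton: cardboard carton 60 x 90 x 50 mm, behind the controller; origin under it
Mind the look-alikes: they are no part of the job. Leave any green or purple look-alike of the panel alone. What is shaped like the stand but red is not meant.

How it is judged:
On the way, in this order (a step that is already met when the one before it is completed fails the run):
1. the slotted screwdriver, lifted out of its stand, bears on a fastener of the controller (contact force between driver and machine above 1 N and height (world z) of driver_tip above 0.08 m), for 0.02 s.
2. the panel is lifted clear of its opening (z of panel in the frame of machine above 0.1 m), for 0.1 s.
At the end, for the whole second after the job is handed in: The panel lies flat and still on the tray's floor, handle up, its centre within 80 mm of the tray's centre along each tray axis; the screwdriver stands upright in its own well with its collar on the stand (within 6 mm of fully down) (linear speed of panel below 0.02 m/s and angle between panel's own z axis and vertical below 0.06 rad and x of panel in the frame of tray between -0.08 and 0.08 m and y of panel in the frame of tray between -0.08 and 0.08 m and z of panel in the frame of tray between 0.001 and 0.009 m and horizontal distance between driver_grip and stand_hole0 below 0.012 m and angle between driver_grip's own z axis and vertical below 0.12 rad and z of driver_tip in the frame of stand below 0.016 m); the robot touches nothing.
It fails at once if the robot's fingers or arm press on the controller or turn its fasteners directly (over 6 N) (contact force between any of the fingers, the arm and machine above 6 N).
It fails at once if the panel is forced against its housing or fasteners (over 40 N) (contact force between panel and machine above 40 N).
It fails at once if the panel is tipped or levered out: tilted over 0.08 rad while its underside is within 30 mm of its seat (angle between panel's own z axis and vertical above 0.08 rad and distance between panel and seat below 0.03 m).
It fails at once if another thing is moved by more than 30 mm (distance of any of nutdriver, jar, spanner, bottle, beaker, carton from where it was at the start of the episode above 0.03 m).
It also fails if it takes over 72 s, if anything falls off the work surface, if the arm or the gripper's body presses on something with over 40 N, if the wrist force passes 120 N, or if a joint passes its speed limit or range.

## Working session

There is one attempt and no reset: what is moved stays moved. The work goes in short steps, Python scripts to look and compute and a tool call to move; the robot and the scene stay as the last step left them, time stands still between calls to the robot, and variables do not carry over. Pictures are saved under pics/ and viewed, and the job is handed in when it is done.

Besides the shell and the picture viewer there is one more tool, called by a JSON object that holds its "op" and its "data", one argument or row to a line. drive_tool: Moves the arm, as the interface text tells. Its arguments: {"type":"object","properties":{"commands":{"type":"array"},"grip":{"type":"number"},"newtons":{"type":"number"}},"required":["commands"]}

```bash
mkdir -p pics; ls; cat > h.py <<'E'
import numpy as np, cv2
from rig import env
def snap(n,f):
    o=env.get_obs(); im,d=env.camera(n); cv2.imwrite(f'pics/{f}.png',im[...,::-1]); np.savez(f'pics/{f}.npz',im=im,d=d,p=o['ee_pos'],r=o['orientation']); return im,d,o
E
python3 - <<'E'
from h import *
print({k:np.round(v,4) for k,v in env.get_obs().items()})
for n in ['scene','side','wrist']:
    snap(n,n+'0'); m=env.camera_model(n); print(n,{k:(np.round(v,4).tolist() if not isinstance(v,str) else v) for k,v in m.items()})
E
```

```text
pics
{'clock': np.float64(0.0), 'qpos': array([1.1737, 0.3781, 0.0796, 1.2744, 0.    , 1.4605]), 'joint_velocities': array([-0.0002,  0.0014,  0.0013,  0.0011, -0.0029,  0.0025]), 'joint_efforts': array([-6.00000e-04, -4.63608e+01,  2.69873e+01,  2.10000e-02,
       -2.00000e-04,  0.00000e+00]), 'ee_pos': array([0.1624, 0.5509, 0.2443]), 'orientation': array([-1.3324, -0.994 ,  0.997 ]), 'wrist_force': array([0.4533, 0.0064, 0.8075]), 'torque': array([-0.0028,  0.0201,  0.0179]), 'finger_gap': np.float64(0.0855)}
scene {'K': [[416.0368, 0.0, 284.1947], [0.0, 416.0368, 219.2782], [0.0, 0.0, 1.0]], 'T': [[-0.2428, -0.7018, 0.6697, 1.2141], [0.97, -0.1847, 0.1581, 0.1918], [0.0128, 0.688, 0.7256, 0.8029], [0.0, 0.0, 0.0, 1.0]]}
side {'K': [[439.1594, 0.0, 282.7601], [0.0, 439.1594, 199.8371], [0.0, 0.0, 1.0]], 'T': [[0.9989, 0.0279, -0.0384, 0.5124], [-0.0474, 0.6335, -0.7723, -0.8694], [0.0028, 0.7732, 0.6341, 0.8203], [0.0, 0.0, 0.0, 1.0]]}
wrist {'K': [[325.1923, 0.0, 278.25], [0.0, 325.1923, 210.6004], [0.0, 0.0, 1.0]], 'mount': [[1.0, -0.0005, 0.001, 0.0003], [0.0011, 0.2794, -0.9602, -0.1302], [0.0002, 0.9602, 0.2794, 0.0707], [0.0, 0.0, 0.0, 1.0]]}
```

View pics/scene0.png

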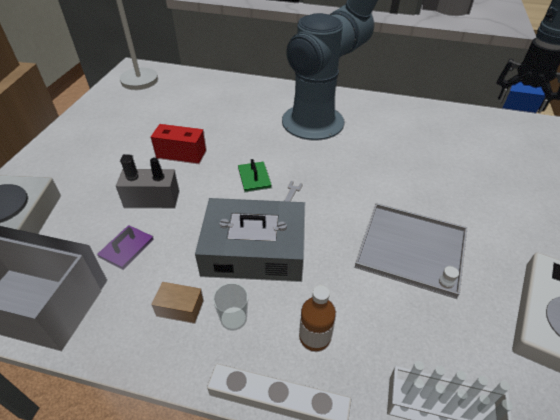

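View pics/side0.png

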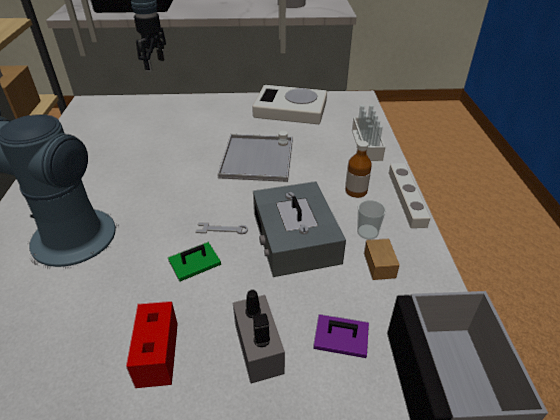

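View pics/wrist0.png

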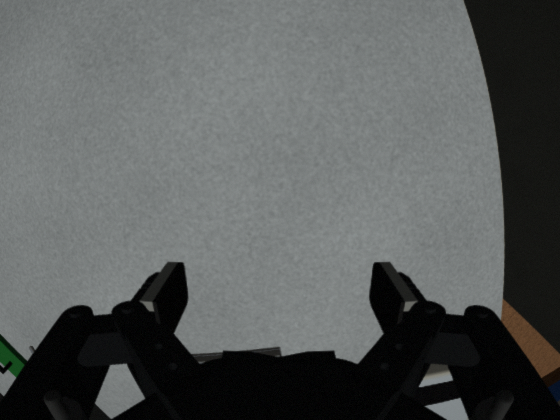

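```bash
cat >> h.py <<'E'
def cloud(n,d):
    m=env.camera_model(n);K,T=m['K'],m['T']
    v,u=np.mgrid[:d.shape[0],:d.shape[1]]
    p=np.stack([(u-K[0,2])/K[0,0]*d,-(v-K[1,2])/K[1,1]*d,-d],-1)
    return p@T[:3,:3].T+T[:3,3]
def ld(f):
    z=np.load(f'pics/{f}.npz'); return z['im'],z['d'],z['p'],z['r']
def crop(f,u0,u1,v0,v1,s,out):
    im=ld(f)[0][v0:v1,u0:u1,::-1]; cv2.imwrite(f'pics/{out}.png',cv2.resize(im,None,fx=s,fy=s,interpolation=cv2.INTER_CUBIC))
E
python3 - <<'E'
from h import *
crop('scene0',100,200,140,220,4,'c1'); crop('side0',220,300,270,390,4,'c2')
crop('scene0',190,320,190,290,5,'c3');crop('side0',240,350,170,280,5,'c4')
for n in ['scene','side']:
    im,d,_,_=ld(n+'0'); P=cloud(n,d)
    def box(msk,nm):
        q=P[msk]; q=q[:, :2].astype(np.float32)
        r=cv2.minAreaRect(q); print(n,nm,len(q),np.round(r[0],4),np.round(r[1],4),round(r[2],1))
    reg={'scene':{'stand':(115,182,165,210),'mach':(195,310,195,282)},'side':{'stand':(230,290,290,380),'mach':(250,345,180,275)}}[n]
    for k,(a,b,c,e) in reg.items():
        m=np.zeros(d.shape,bool);m[c:e,a:b]=1
        h={'stand':.08,'mach':.085}[k]
        z=P[...,2]; print(np.histogram(z[m],bins=np.arange(0,.2,.01))[0])
        box(m&(abs(z-h)<.006),k)
    # tray
    a,b,c,e={'scene':(355,470,200,295),'side':(215,300,130,182)}[n]
    m=np.zeros(d.shape,bool);m[c:e,a:b]=1
    box(m&(abs(P[...,2]-.02)<.005),'tray'); print('bench z',np.median(P[...,2][m]))
E
```

```text
[533 160 165 169 168 179 167 376 558  68  78  72  68  13   0   0   0   0
   0]
scene stand 820 [ 0.4939 -0.3549] [0.0744 0.142 ] 16.2
[1275  249  249  274  283  308  304  307 5689  150   27   97   43    0
    0    0    0    0    0]
scene mach 5742 [ 0.5919 -0.0299] [0.1858 0.2402] 11.4
scene tray 871 [0.4915 0.3504] [0.2402 0.2257] 82.7
bench z 0.0040718055593669256
[1571  120  119  125  130  131  137  553 1123   74   90  101   89  112
  241    6    0    0    0]
side stand 1581 [ 0.488  -0.3561] [0.0706 0.1425] 14.4
[1790  230  223  244  283  296  274  264 4345  126   18   47   39    0
    0    0    0    0    0]
side mach 4386 [ 0.5876 -0.0292] [0.1813 0.2461] 11.2
side tray 415 [0.4862 0.3497] [0.2494 0.2202] 82.8
bench z 0.005324940248229271
```

```bash
python3 -c "
import cv2,numpy as np
a=cv2.imread('pics/c1.png');b=cv2.imread('pics/c2.png');print(a.shape,b.shape)
o=np.zeros((480,720,3),np.uint8);o[:320,:400]=a;o[:480,400:720]=b;cv2.imwrite('pics/c12.png',o)"
```

```text
(320, 400, 3) (480, 320, 3)
```

View pics/c12.png

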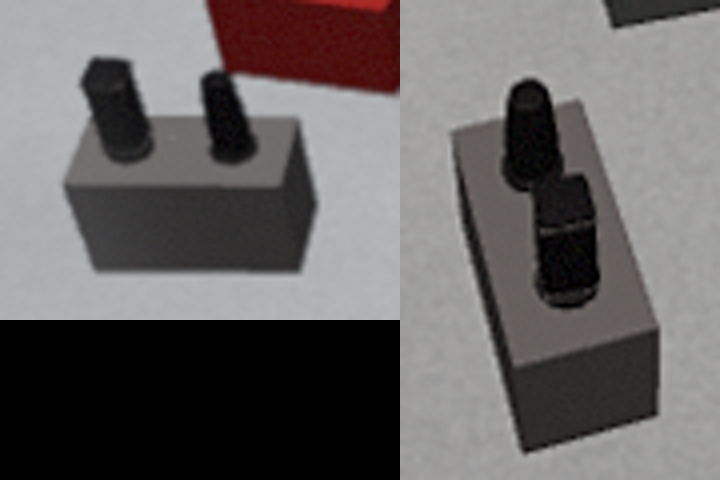

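View pics/c3.png

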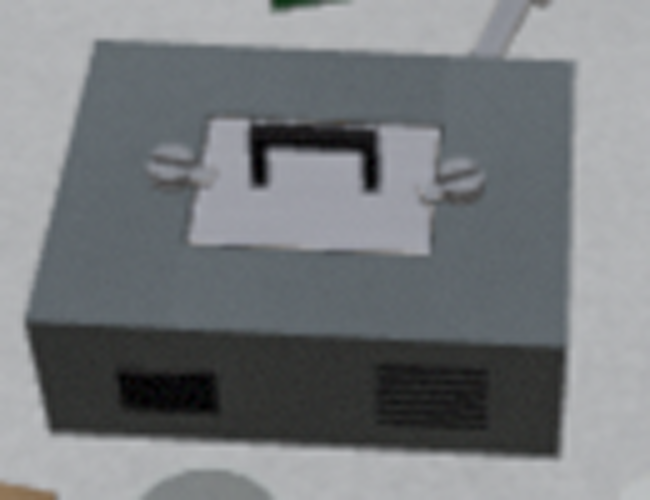

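View pics/c4.png

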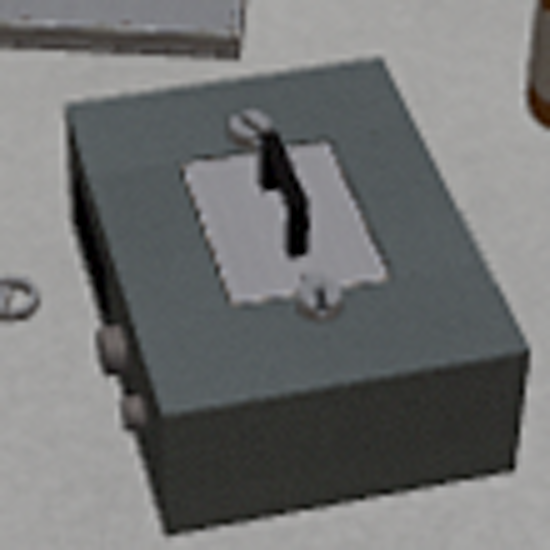

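```bash
cat >> h.py <<'E'
from scipy.spatial.transform import Rotation as Rn
def yaw():
    R=Rn.from_rotvec(env.get_obs()['orientation']).as_matrix(); return np.degrees(np.arctan2(R[1,0],R[0,0]))
def go(x,y,z,jy=None):
    """delta in tool axes (cm) + twist (deg) to reach TCP x,y,z with tool x axis at world yaw jy"""
    o=env.get_obs();R=Rn.from_rotvec(o['orientation']).as_matrix()
    d=R.T@(np.array([x,y,z])-o['ee_pos'])*100
    cur=np.degrees(np.arctan2(R[1,0],R[0,0])); tw=0 if jy is None else -((jy-cur+180)%360-180)
    print('t',round(float(o['clock']),2),'at',np.round(o['ee_pos'],4),'yaw',round(cur,1),'tilt',round(np.degrees(np.arccos(-R[2,1])),2),'gap',round(float(o['finger_gap']),4),'q',np.round(o['qpos'],2))
    n=max(np.linalg.norm(d)/4.17,abs(tw)/7.16)
    print('  -> shift',np.round(d,2),'twist',round(tw,1),'rows>=',round(n,1)); return d,tw
E
python3 - <<'E'
from h import *
print(np.round(Rn.from_rotvec(env.get_obs()['orientation']).as_matrix(),3))
# machine centre/axes: side/scene mean, cam spots
c=np.array([.59,-.0296]);a=np.radians(11.3);R=np.array([[np.cos(a),-np.sin(a)],[np.sin(a),np.cos(a)]])
print('camL',c+R@[0,.0675],'camR',c+R@[0,-.0675])
go(.55,-.03,.22)
E
```

```text
[[ 0.283 -0.001 -0.959]
 [ 0.959 -0.001  0.283]
 [-0.002 -1.     0.   ]]
camL [0.57677364 0.03659149] camR [ 0.60322636 -0.09579149]
t 0.15 at [0.1625 0.5511 0.2446] yaw 73.6 tilt 0.09 gap 0.0855 q [ 1.17  0.38  0.08  1.27 -0.    1.46]
  -> shift [-44.77   2.52 -53.61] twist 0 rows>= 16.8
```

```bash
python3 - <<'E'
from h import *
go(.605,-.027,.215,101.3)
E
```

```text
t 0.15 at [0.1625 0.5511 0.2446] yaw 73.6 tilt 0.09 gap 0.0855 q [ 1.17  0.38  0.08  1.27 -0.    1.46]
  -> shift [-42.92   3.01 -58.8 ] twist -27.7 rows>= 17.5
```

{"op": "drive_tool", "data": {
  "commands": [
    [-42.9,3,-58.8,-27.7],
    [-42.9,3,-58.8,-27.7],
    [-42.9,3,-58.8,-27.7],
    [-42.9,3,-58.8,-27.7],
    [-42.9,3,-58.8,-27.7],
    [-42.9,3,-58.8,-27.7],
    [-42.9,3,-58.8,-27.7],
    [-42.9,3,-58.8,-27.7]
  ]
}}

```text
clock: 0.82
ee_pos: [0.3588, 0.295, 0.232]
orientation: [-1.109, -1.353, 1.353]
wrist_force: [0.2, 1.1, 0.8]
finger_gap: 0.085
```

```bash
python3 - <<'E'
from h import *
go(.605,-.027,.215,101.3)
E
```

```text
t 0.82 at [0.3588 0.295  0.232 ] yaw 101.3 tilt 0.01 gap 0.085 q [ 0.55  0.16 -0.25  1.17  0.    0.35]
  -> shift [-36.4    1.69 -17.84] twist -0.0 rows>= 9.7
```

{"op": "drive_tool", "data": {
  "commands": [
    [-35.5,1.6,-17.4,0],
    [-35.5,1.6,-17.4,0],
    [-35.5,1.6,-17.4,0],
    [-35.5,1.6,-17.4,0],
    [-35.5,1.6,-17.4,0],
    [-35.5,1.6,-17.4,0],
    [-35.5,1.6,-17.4,0],
    [-35.5,1.6,-17.4,0]
  ]
}}

```text
clock: 1.48
ee_pos: [0.5611, 0.0302, 0.2183]
orientation: [-1.109, -1.352, 1.352]
wrist_force: [-0.1, 0.8, 0.3]
finger_gap: 0.0852
```

{"op": "drive_tool", "data": {
  "commands": [
    [-3.5,0.1,-1.6,0],
    [-3.5,0.1,-1.6,0],
    [-3.5,0.1,-1.6,0],
    [-3.5,0.1,-1.6,0]
  ]
}}

```text
clock: 1.82
ee_pos: [0.5822, 0.0013, 0.2171]
orientation: [-1.108, -1.352, 1.352]
wrist_force: [-0.3, 0.6, 1.0]
finger_gap: 0.0851
```

```bash
python3 - <<'E'
from h import *
go(.605,-.027,.215,101.3)
snap('wrist','w1')
E
```

```text
t 1.82 at [0.5822 0.0013 0.2171] yaw 101.2 tilt 0.1 gap 0.0851 q [-0.11  0.4   0.04  1.22  0.   -0.3 ]
  -> shift [-3.22  0.21 -1.68] twist -0.1 rows>= 0.9
```

View pics/w1.png

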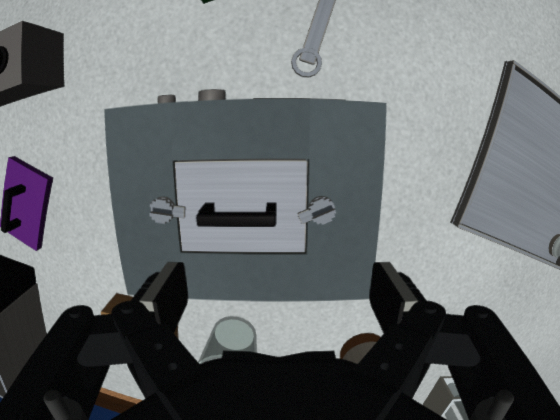

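```bash
cat >> h.py <<'E'
def wray(f,px,z):
    im,d,p,r=ld(f);m=env.camera_model('wrist');K,M=m['K'],m['mount']
    px=np.atleast_2d(px).astype(float); dx=(px[:,0]-K[0,2])/K[0,0]; dy=(px[:,1]-K[1,2])/K[1,1]; th=np.hypot(dx,dy)+1e-12
    ray=np.stack([np.sin(th)*dx/th,-np.sin(th)*dy/th,-np.cos(th)],1)
    R=Rn.from_rotvec(r).as_matrix(); ray=ray@M[:3,:3].T@R.T; c=R@M[:3,3]+p
    return c+ray*((z-c[2])/ray[:,2])[:,None]
def proj(f,X):
    im,d,p,r=ld(f);m=env.camera_model('wrist');K,M=m['K'],m['mount']
    R=Rn.from_rotvec(r).as_matrix();X=np.atleast_2d(X)
    q=((X-p)@R-M[:3,3])@M[:3,:3]; th=np.arctan2(np.hypot(q[:,0],q[:,1]),-q[:,2]);a=np.arctan2(-q[:,1],q[:,0])
    return np.stack([K[0,2]+K[0,0]*th*np.cos(a),K[1,2]+K[1,1]*th*np.sin(a)],1)
def topdown(f,cx,cy,z,half,s,jy,out):
    """rectified patch on plane z, s px/mm, axes: right=+x machine dir jy, up = +y"""
    n=int(2*half*s); g=(np.arange(n)+.5)/s-half; U,V=np.meshgrid(g,-g); a=np.radians(jy)
    X=np.stack([cx+(U*np.cos(a)-V*np.sin(a))/1000,cy+(U*np.sin(a)+V*np.cos(a))/1000,np.full(U.shape,z)],-1).reshape(-1,3)
    q=proj(f,X).reshape(n,n,2).astype(np.float32)
    o=cv2.remap(ld(f)[0][...,::-1].copy(),q[...,0],q[...,1],cv2.INTER_CUBIC); cv2.imwrite(f'pics/{out}.png',o); return o
E
python3 - <<'E'
from h import *
# panel corners & machine corners roughly by mask
im,d,p,r=ld('w1')
print(wray('w1',[[161,210],[320,210]],.0948), wray('w1',[[174,160],[307,160],[309,251],[181,253]],.085), wray('w1',[[105,109],[386,103]],.085))
L=wray('w1',[320,210],.0948)[0];Q=wray('w1',[161,210],.0948)[0]
a=topdown('w1',L[0],L[1],.0948,25,8,11.3,'tl');b=topdown('w1',Q[0],Q[1],.0948,25,8,11.3,'tr')
cv2.imwrite('pics/tlr.png',np.hstack([a,b]))
E
```

```text
[[ 0.6035708  -0.09547792  0.0948    ]
 [ 0.57760804  0.03500297  0.0948    ]] [[ 0.56127735 -0.09194852  0.085     ]
 [ 0.54099125  0.01692389  0.085     ]
 [ 0.61847495  0.03609304  0.085     ]
 [ 0.64397453 -0.076287    0.085     ]] [[ 0.52633601 -0.16444085  0.085     ]
 [ 0.47986005  0.07130085  0.085     ]]
```

View pics/tlr.png

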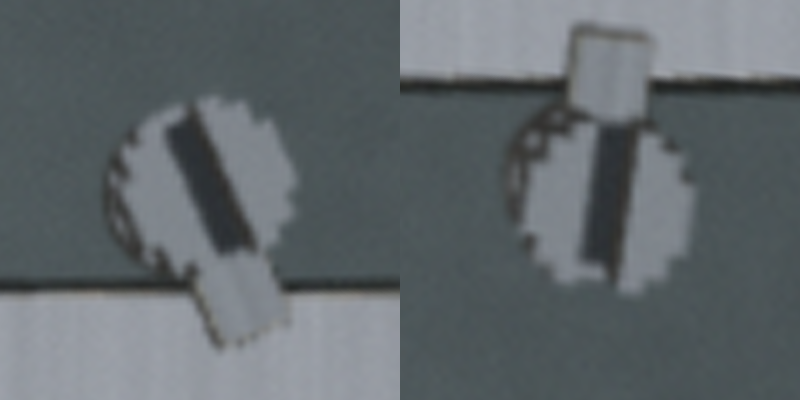

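```bash
python3 - <<'E'
from h import *
go(.505,-.405,.265,15)
E
```

```text
t 1.87 at [0.582  0.0019 0.2174] yaw 101.3 tilt 0.08 gap 0.0854 q [-0.11  0.4   0.04  1.22  0.   -0.3 ]
  -> shift [-38.38  -4.78  15.54] twist 86.3 rows>= 12.1
```

{"op": "drive_tool", "data": {
  "commands": [
    [-38.4,-4.8,15.5,86.3],
    [-38.4,-4.8,15.5,86.3],
    [-38.4,-4.8,15.5,86.3],
    [-38.4,-4.8,15.5,86.3],
    [-38.4,-4.8,15.5,86.3],
    [-38.4,-4.8,15.5,86.3],
    [-38.4,-4.8,15.5,86.3],
    [-38.4,-4.8,15.5,86.3]
  ]
}}

```text
clock: 2.53
ee_pos: [0.5208, -0.324, 0.2568]
orientation: [-1.487, -0.598, 0.597]
wrist_force: [0.7, 0.2, 0.0]
finger_gap: 0.0852
```

```bash
python3 - <<'E'
from h import *
go(.505,-.405,.265,15)
E
```

```text
t 2.53 at [ 0.5208 -0.324   0.2568] yaw 43.8 tilt 0.02 gap 0.0852 q [-0.66  0.46  0.23  1.35  0.    0.15]
  -> shift [-6.74 -0.82 -4.75] twist 28.8 rows>= 4.0
```

{"op": "drive_tool", "data": {
  "commands": [
    [-5.8,-0.7,-4,28.8],
    [-5.8,-0.7,-4,28.8],
    [-5.8,-0.7,-4,28.8],
    [-5.8,-0.7,-4,28.8],
    [-5.8,-0.7,-4,28.8],
    [-5.8,-0.7,-4,28.8]
  ]
}}

```text
clock: 3.03
ee_pos: [0.5077, -0.3919, 0.2633]
orientation: [-1.56, -0.212, 0.212]
wrist_force: [0.3, -0.7, 0.8]
finger_gap: 0.0855
```

```bash
python3 - <<'E'
from h import *
go(.505,-.405,.265,15)
snap('wrist','w2')
E
```

```text
t 3.03 at [ 0.5077 -0.3919  0.2633] yaw 15.5 tilt 0.02 gap 0.0855 q [-0.76  0.52  0.35  1.4   0.    0.54]
  -> shift [-0.61 -0.17 -1.19] twist 0.5 rows>= 0.3
```

View pics/w2.png

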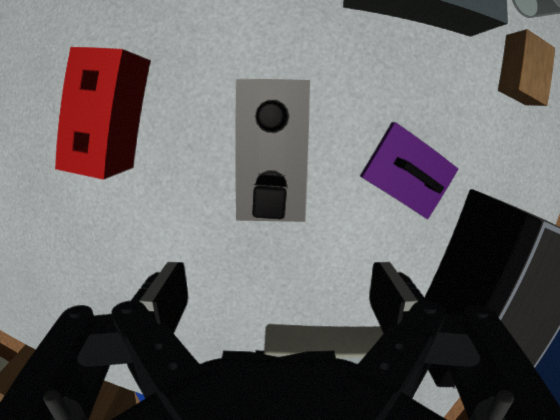

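```bash
python3 - <<'E'
from h import *
c=wray('w2',[269,202],.147)[0];print(c)
a=topdown('w2',c[0],c[1],.147,25,8,15,'th')
b=topdown('w2',.491,-.355,.08,90,3,15,'ts'); 
cv2.imwrite('pics/ths.png',np.hstack([a,cv2.resize(b,(400,400))]))
im=ld('w2')[0].astype(int)
print(wray('w2',[[237,80],[309,80],[305,221],[236,219]],.08))
E
```

```text
[ 0.49930764 -0.38779702  0.147     ]
[[ 0.44115096 -0.29735228  0.08      ]
 [ 0.50708562 -0.27942308  0.08      ]
 [ 0.54250747 -0.41481168  0.08      ]
 [ 0.47429424 -0.43149948  0.08      ]]
```

View pics/ths.png

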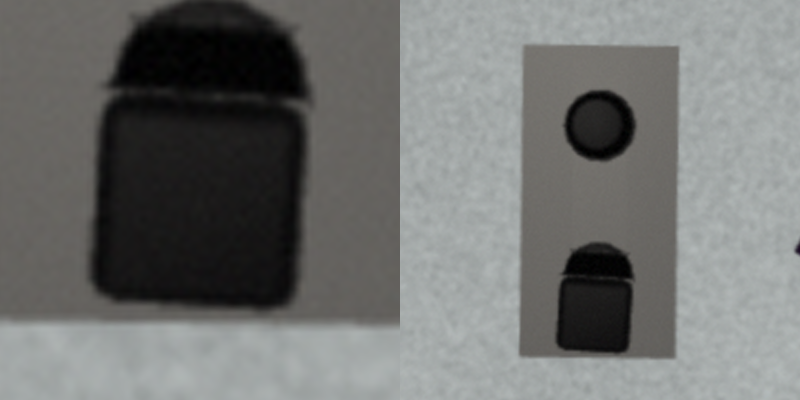

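```bash
python3 - <<'E'
from h import *
go(.4995,-.388,.113,11.5)
E
```

```text
t 3.08 at [ 0.5078 -0.3919  0.2633] yaw 15.5 tilt 0.02 gap 0.0852 q [-0.76  0.52  0.35  1.4   0.    0.54]
  -> shift [-0.69 15.03  0.59] twist 4.0 rows>= 3.6
```

{"op": "drive_tool", "data": {
  "commands": [
    [-0.7,4,0.6,4],
    [-0.7,8,0.6,4],
    [-0.7,12,0.6,4],
    [-0.7,15,0.6,4],
    [-0.7,15,0.6,4],
    [-0.7,15,0.6,4]
  ]
}}

```text
clock: 3.58
ee_pos: [0.498, -0.3872, 0.1118]
orientation: [-1.561, -0.153, 0.158]
wrist_force: [0.2, -0.6, 0.9]
finger_gap: 0.0853
```

```bash
python3 - <<'E'
from h import *
go(.4995,-.388,.113,11.5)
E
```

```text
t 3.58 at [ 0.498  -0.3872  0.1118] yaw 11.3 tilt 0.28 gap 0.0853 q [-0.76  0.56  0.02  1.03  0.    0.61]
  -> shift [ 0.13 -0.12 -0.11] twist -0.2 rows>= 0.0
```

{"op": "drive_tool", "data": {
  "commands": [
    [0.1,0,-0.1,0],
    [0.1,0,-0.1,0],
    [0.1,0,-0.1,0],
    [0.1,0,-0.1,0],
    [0.1,0,-0.1,0],
    [0.1,0,-0.1,0],
    [0.1,0,-0.1,0],
    [0.1,0,-0.1,0]
  ],
  "grip": -1,
  "newtons": 80
}}

```text
clock: 4.25
ee_pos: [0.501, -0.3911, 0.1146]
orientation: [-1.568, -0.155, 0.152]
wrist_force: [-0.2, -0.6, 6.8]
finger_gap: 0.0248
```

{"op": "drive_tool", "data": {
  "commands": [
    [0.1,-2,-0.1,0],
    [0.1,-5,-0.1,0],
    [0.1,-8.5,-0.1,0],
    [0.1,-12,-0.1,0],
    [0.1,-12,-0.1,0],
    [0.1,-12,-0.1,0]
  ]
}}

```text
clock: 4.75
ee_pos: [0.5026, -0.3922, 0.2357]
orientation: [-1.569, -0.156, 0.15]
wrist_force: [-0.1, 0.1, -1.8]
finger_gap: 0.0249
```

```bash
python3 - <<'E'
from h import *
go(.4995,-.388,.113,11.5)
snap('wrist','w3'); snap('side','s3');snap('scene','sc3')
E
```

```text
t 4.75 at [ 0.5026 -0.3922  0.2357] yaw 11.2 tilt 0.32 gap 0.0249 q [-0.76  0.51  0.26  1.32  0.    0.61]
  -> shift [-0.27 12.27  0.52] twist -0.3 rows>= 2.9
```

View pics/w3.png

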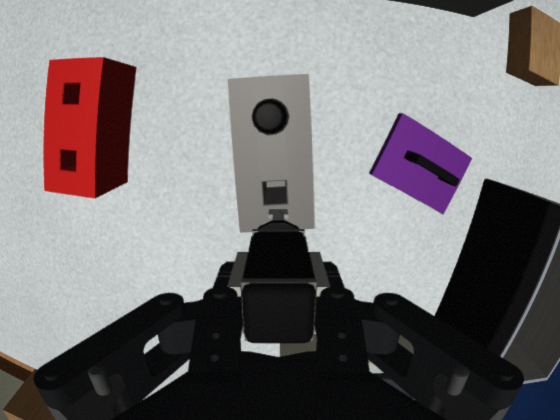

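View pics/s3.png

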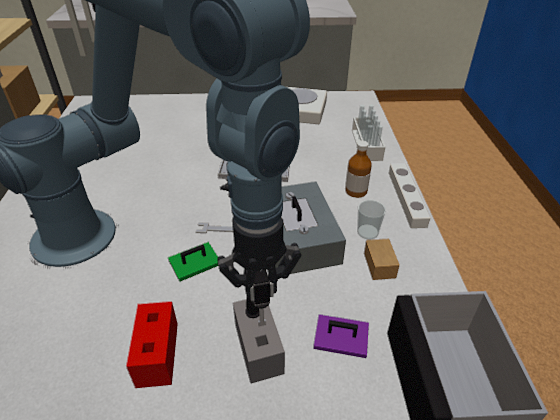

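```bash
python3 - <<'E'
from h import *
crop('w3',240,320,170,250,8,'c5')
R=Rn.from_rotvec(ld('w3')[3]).as_matrix()
print(R.round(3))
p=ld('w3')[2]
print(proj('w3',[p+R@[0,.105,0],p+R@[.007,.105,0],p+R@[-.007,.105,0]]))
E
```

```text
[[ 0.981  0.004 -0.194]
 [ 0.194 -0.004  0.981]
 [ 0.003 -1.    -0.004]]
[[277.95590651 213.6983975 ]
 [287.21752094 213.69966682]
 [268.69478095 213.69545303]]
```

View pics/c5.png

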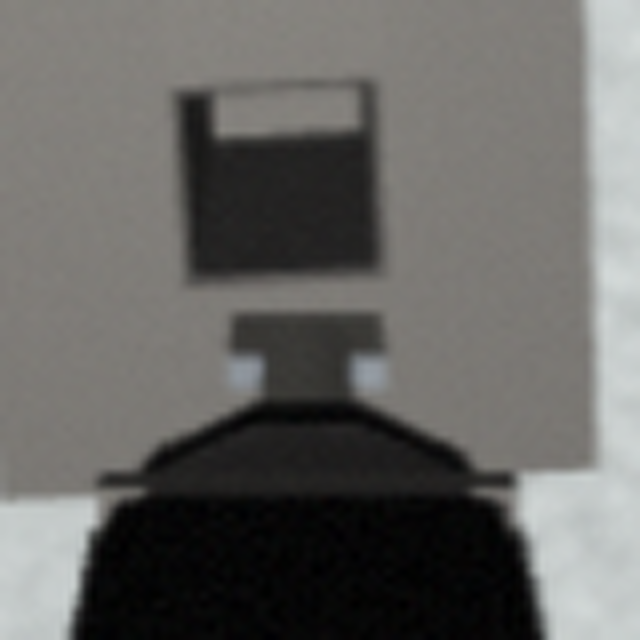

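```bash
python3 - <<'E'
from h import *
go(.619,-.094,.225,96.3)
E
```

```text
t 4.9 at [ 0.5007 -0.3903  0.2311] yaw 11.2 tilt 0.19 gap 0.0249 q [-0.76  0.51  0.25  1.32  0.    0.61]
  -> shift [17.35  0.66 26.78] twist -85.1 rows>= 11.9
```

{"op": "drive_tool", "data": {
  "commands": [
    [4,0,0,-7],
    [8,0,0,-14],
    [11,0,2.5,-21],
    [13,0,6,-28],
    [14.5,0,9.5,-35],
    [15.5,0,13,-42],
    [16.2,0,16.8,-49],
    [16.8,0,20.5,-56]
  ]
}}

```text
clock: 5.57
ee_pos: [0.6255, -0.155, 0.2303]
orientation: [-1.366, -0.913, 0.917]
wrist_force: [1.0, -0.0, -1.3]
finger_gap: 0.0253
```

{"op": "drive_tool", "data": {
  "commands": [
    [2.1,0,3,-7],
    [4.1,0,4.8,-14],
    [5.2,0.5,5.5,-21],
    [5.2,0.5,5.5,-29],
    [5.2,0.5,5.5,-29],
    [5.2,0.5,5.5,-29]
  ]
}}

```text
clock: 6.07
ee_pos: [0.5951, -0.0878, 0.2265]
orientation: [-1.155, -1.285, 1.287]
wrist_force: [0.4, -0.1, -1.0]
finger_gap: 0.0252
```

```bash
python3 - <<'E'
from h import *
go(.619,-.094,.225,96.3)
E
```

```text
t 6.07 at [ 0.5951 -0.0878  0.2265] yaw 96.1 tilt 0.17 gap 0.0252 q [-0.25  0.44  0.13  1.26 -0.   -0.36]
  -> shift [-0.87  0.14 -2.31] twist -0.2 rows>= 0.6
```

{"op": "drive_tool", "data": {
  "commands": [
    [-0.9,0.1,-2.3,0],
    [-0.9,0.1,-2.3,0],
    [-0.9,0.1,-2.3,0],
    [-0.9,0.1,-2.3,0]
  ]
}}

```text
clock: 6.4
ee_pos: [0.6196, -0.0952, 0.2264]
orientation: [-1.157, -1.286, 1.287]
wrist_force: [-0.0, -0.1, -0.5]
finger_gap: 0.0254
```

```bash
python3 - <<'E'
from h import *
go(.619,-.094,.225,96.3)
snap('wrist','w4')
crop('w4',230,330,140,240,6,'c6')
E
```

```text
t 6.4 at [ 0.6196 -0.0952  0.2264] yaw 96.0 tilt 0.06 gap 0.0254 q [-0.25  0.49  0.21  1.29  0.   -0.36]
  -> shift [0.12 0.14 0.05] twist -0.3 rows>= 0.0
```

View pics/c6.png

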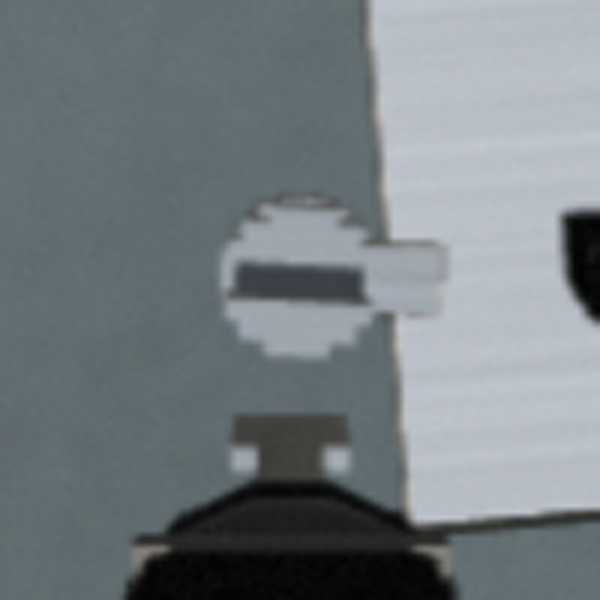

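```bash
cat >> h.py <<'E'
def align(f,slot,tip_far,zs=.0948,L=.105):
    p,r=ld(f)[2:];R=Rn.from_rotvec(r).as_matrix()
    t=wray(f,tip_far,p[2]-L)[0]; s=wray(f,slot,zs)[0]
    dt=R.T@(t-p); dt[2]-=.0015
    ds=R.T@(s-p); print('tip in tool mm',(dt*1000).round(2),'slot in tool',(ds*1000).round(2),'slot world',s.round(4)); print('shift cm',((ds-dt)*100).round(2)); return dt,ds
E
python3 - <<'E'
from h import *
align('w3',[278.7,170+62],[278.7,209.4])
align('w4',[279.8,186.9],[278.5,209.2])
E
```

```text
tip in tool mm [  0.31 104.99   1.75] slot in tool [  0.33 141.02 -27.92] slot world [ 0.509  -0.42    0.0948]
shift cm [ 0.    3.6  -2.97]
tip in tool mm [  0.16 105.     1.9 ] slot in tool [  1.21 131.64  14.87] slot world [ 0.6046 -0.0955  0.0948]
shift cm [0.11 2.66 1.3 ]
```

{"op": "drive_tool", "data": {
  "commands": [
    [0.1,0,1.3,2],
    [0.1,1,1.3,2],
    [0.1,2.2,1.3,2],
    [0.1,2.2,1.3,2],
    [0.1,2.2,1.3,2],
    [0.1,2.2,1.3,2]
  ]
}}

```text
clock: 6.95
ee_pos: [0.6068, -0.095, 0.2052]
orientation: [-1.174, -1.263, 1.262]
wrist_force: [-0.7, 0.7, -0.8]
finger_gap: 0.0249
```

```bash
python3 - <<'E'
from h import *
go(.606,-.0955,.2,94)
snap('wrist','w5')
crop('w5',230,330,140,240,6,'c7')
E
```

```text
t 6.95 at [ 0.6068 -0.095   0.2052] yaw 94.2 tilt 0.01 gap 0.0249 q [-0.26  0.47  0.12  1.22  0.   -0.33]
  -> shift [-0.05  0.52  0.09] twist 0.2 rows>= 0.1
```

View pics/c7.png

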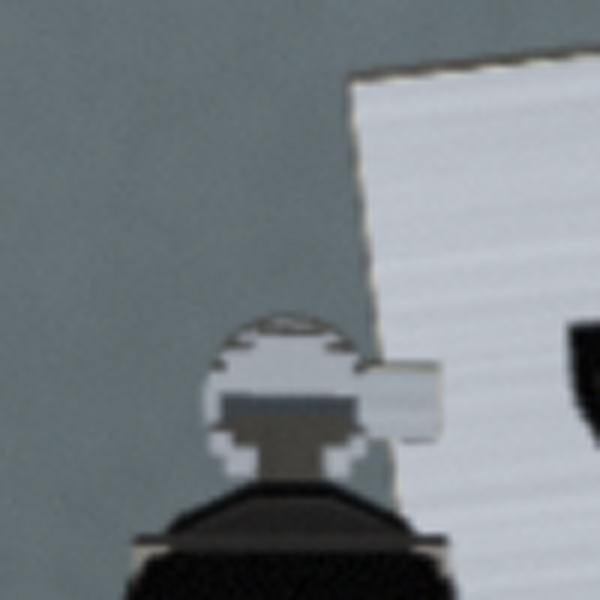

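```bash
python3 - <<'E'
from h import *
align('w5',[278.2,208.95],[278.5,209.2])
E
```

```text
tip in tool mm [  0.17 105.     1.9 ] slot in tool [-7.0000e-02  1.1043e+02  2.0500e+00] slot world [ 0.6048 -0.0952  0.0948]
shift cm [-0.02  0.54  0.01]
```

{"op": "drive_tool", "data": {
  "commands": [
    [0,0.3,0,0],
    [0,0.5,0,0],
    [0,0.7,0,0],
    [0,0.9,0,0],
    [0,0.9,0,0],
    [0,0.9,0,0]
  ]
}}

```text
clock: 7.5
ee_pos: [0.6067, -0.0949, 0.1958]
orientation: [-1.173, -1.262, 1.263]
wrist_force: [-0.1, -0.4, -0.9]
finger_gap: 0.0252
```

{"op": "drive_tool", "data": {
  "commands": [
    [0,0.15,0,0],
    [0,0.15,0,0],
    [0.03,0.15,0,-7],
    [0.06,0.15,0.01,-14],
    [0.09,0.15,0.02,-21],
    [0.12,0.15,0.03,-28],
    [0.14,0.15,0.05,-35]
  ]
}}

```text
clock: 8.08
ee_pos: [0.6061, -0.0935, 0.1945]
orientation: [-0.8, -1.696, 1.696]
wrist_force: [0.3, 0.8, -0.7]
finger_gap: 0.0251
```

```bash
python3 - <<'E'
from h import *
o=env.get_obs();print(o['wrist_force'],o['torque']);go(.606,-.0955,.2,94)
snap('wrist','w6')
crop('w6',230,330,140,240,6,'c8')
E
```

```text
[ 0.26041641  0.83752615 -0.66802326] [ 0.07957175  0.11442703 -0.10690232]
t 8.08 at [ 0.6061 -0.0935  0.1945] yaw 129.5 tilt 0.02 gap 0.0251 q [-0.26  0.47  0.1   1.19  0.   -0.95]
  -> shift [-0.14 -0.55  0.14] twist 35.5 rows>= 5.0
```

View pics/c8.png

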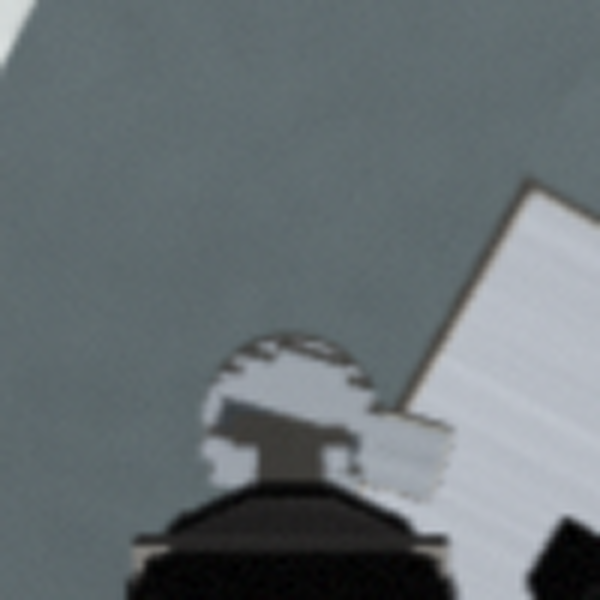

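{"op": "drive_tool", "data": {
  "commands": [
    [0.03,0,0,-7],
    [0.06,0,0.01,-14],
    [0.09,0,0.02,-21],
    [0.12,0,0.03,-28],
    [0.14,0,0.05,-35],
    [0.17,0,0.06,-42],
    [0.19,0,0.09,-49]
  ]
}}

```text
clock: 8.72
ee_pos: [0.6039, -0.0926, 0.1945]
orientation: [-0.031, -2.207, 2.206]
wrist_force: [-1.8, -1.1, 0.0]
finger_gap: 0.025
```

```bash
python3 - <<'E'
from h import *
o=env.get_obs();print(o['wrist_force'],o['torque']);go(.606,-.0955,.2,94)
snap('wrist','w7')
crop('w7',230,330,140,240,6,'c9')
E
```

```text
[-1.80477893 -1.09470772  0.03306927] [ 0.08171811  0.24616358 -0.12359203]
t 8.72 at [ 0.6039 -0.0926  0.1945] yaw 178.3 tilt 0.04 gap 0.025 q [-0.26  0.47  0.09  1.19 -0.   -1.8 ]
  -> shift [-0.22 -0.55  0.28] twist 84.3 rows>= 11.8
```

View pics/c9.png

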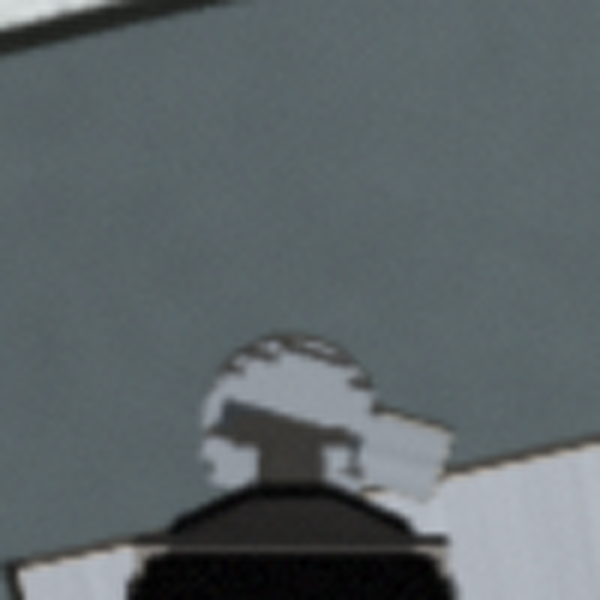

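{"op": "drive_tool", "data": {
  "commands": [
    [0.03,0,0,-7],
    [0.06,0,0.01,-14],
    [0.09,0,0.02,-21],
    [0.1,0,0.02,-25],
    [0.11,0,0.03,-27],
    [0.11,0,0.03,-27]
  ]
}}

```text
clock: 9.27
ee_pos: [0.6026, -0.093, 0.1945]
orientation: [-0.439, 1.981, -1.981]
wrist_force: [-2.4, 0.2, -0.5]
finger_gap: 0.025
```

```bash
python3 - <<'E'
from h import *
o=env.get_obs();print(o['wrist_force'],o['torque']);go(.606,-.0955,.2,94)
snap('wrist','w8')
crop('w8',230,330,140,240,6,'c10')
E
```

```text
[-2.3656863   0.23860673 -0.50151038] [-0.01236721  0.53715617 -0.15515926]
t 9.27 at [ 0.6026 -0.093   0.1945] yaw -155.0 tilt 0.06 gap 0.025 q [-0.26  0.47  0.09  1.19 -0.   -2.26]
  -> shift [-0.2  -0.55  0.37] twist 111.0 rows>= 15.5
```

View pics/c10.png

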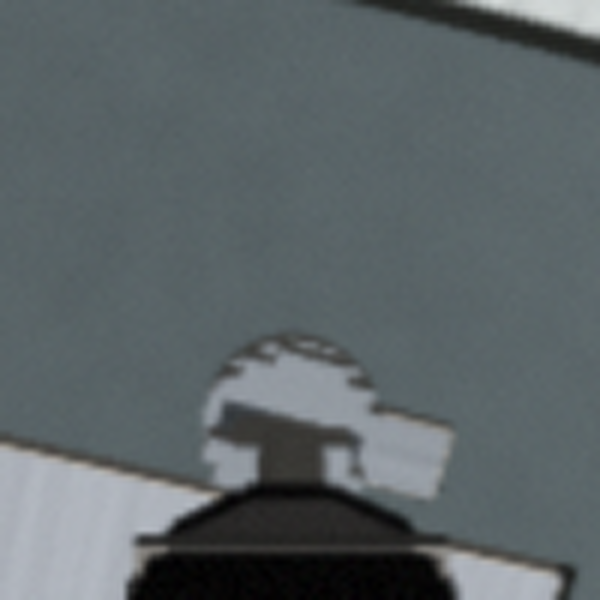

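{"op": "drive_tool", "data": {
  "commands": [
    [0,0,0,6],
    [0,-1,0,6],
    [0,-3,0,6],
    [0,-5,0,6],
    [0,-5,0,6],
    [0,-5,0,6]
  ]
}}

```text
clock: 9.82
ee_pos: [0.6047, -0.0933, 0.2464]
orientation: [-0.34, 2.036, -2.04]
wrist_force: [0.2, 0.7, -1.7]
finger_gap: 0.0245
```

```bash
python3 - <<'E'
from h import *
go(.5905,.0459,.245,126.5)
E
```

```text
t 9.82 at [ 0.6047 -0.0933  0.2464] yaw -160.8 tilt 0.26 gap 0.0245 q [-0.26  0.45  0.2   1.31  0.   -2.16]
  -> shift [ -3.23   0.12 -13.61] twist 72.7 rows>= 10.2
```

{"op": "drive_tool", "data": {
  "commands": [
    [-3.2,0.1,-13.6,72.7],
    [-3.2,0.1,-13.6,72.7],
    [-3.2,0.1,-13.6,72.7],
    [-3.2,0.1,-13.6,72.7],
    [-3.2,0.1,-13.6,72.7],
    [-3.2,0.1,-13.6,72.7],
    [-3.2,0.1,-13.6,72.7],
    [-3.2,0.1,-13.6,72.7]
  ]
}}

```text
clock: 10.48
ee_pos: [0.5882, 0.0465, 0.2422]
orientation: [-0.623, -1.845, 1.846]
wrist_force: [-0.9, 0.8, -0.6]
finger_gap: 0.0252
```

{"op": "drive_tool", "data": {
  "commands": [
    [0,1.8,0,15.4],
    [0,1.8,0,15.4],
    [0,1.8,0,15.4],
    [0,1.8,0,15.4],
    [0,1.8,0,15.4]
  ]
}}

```text
clock: 10.9
ee_pos: [0.5888, 0.046, 0.2254]
orientation: [-0.823, -1.675, 1.674]
wrist_force: [0.8, -0.2, -2.0]
finger_gap: 0.0249
```

```bash
python3 - <<'E'
from h import *
go(.5905,.0459,.2264,126.5)
snap('wrist','w9')
crop('w9',230,330,140,240,6,'c11')
E
```

```text
t 10.9 at [0.5888 0.046  0.2254] yaw 127.6 tilt 0.01 gap 0.0249 q [-0.03  0.41  0.09  1.24  0.   -0.69]
  -> shift [-0.11 -0.1  -0.13] twist 1.1 rows>= 0.2
```

View pics/c11.png

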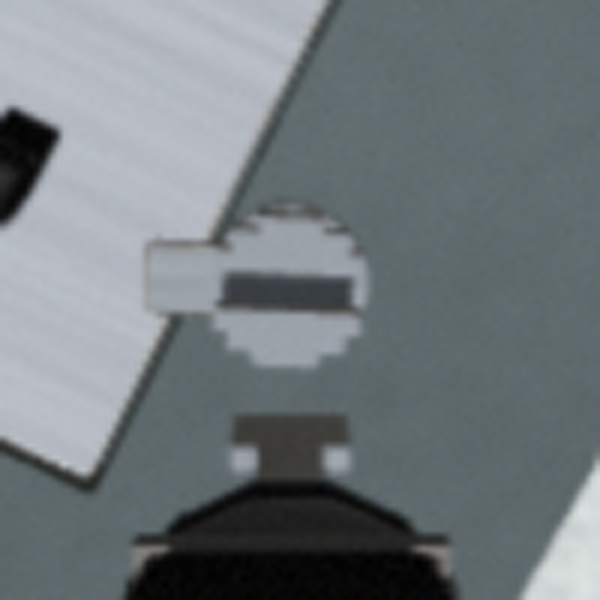

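```bash
python3 - <<'E'
from h import *
align('w9',[278.0,188.6],[278.5,209.2])
E
```

```text
tip in tool mm [5.00e-02 1.05e+02 1.97e+00] slot in tool [ -0.37 130.61  13.74] slot world [0.5781 0.0373 0.0948]
shift cm [-0.04  2.56  1.18]
```

{"op": "drive_tool", "data": {
  "commands": [
    [-0.05,0,1.2,2],
    [-0.05,1,1.2,2],
    [-0.05,2.1,1.2,2],
    [-0.05,2.1,1.2,2],
    [-0.05,2.1,1.2,2],
    [-0.05,2.1,1.2,2]
  ]
}}

```text
clock: 11.45
ee_pos: [0.5797, 0.0384, 0.2046]
orientation: [-0.849, -1.65, 1.65]
wrist_force: [-0.7, 0.9, -1.3]
finger_gap: 0.0251
```

```bash
python3 - <<'E'
from h import *
go(.5905,.0459,.1945,125.5)
snap('wrist','w10')
crop('w10',230,330,140,240,6,'c12b')
E
```

```text
t 11.45 at [0.5797 0.0384 0.2046] yaw 125.5 tilt 0.01 gap 0.0251 q [-0.04  0.4   0.01  1.18  0.   -0.66]
  -> shift [-0.02  1.01 -1.31] twist 0.0 rows>= 0.4
```

View pics/c12b.png

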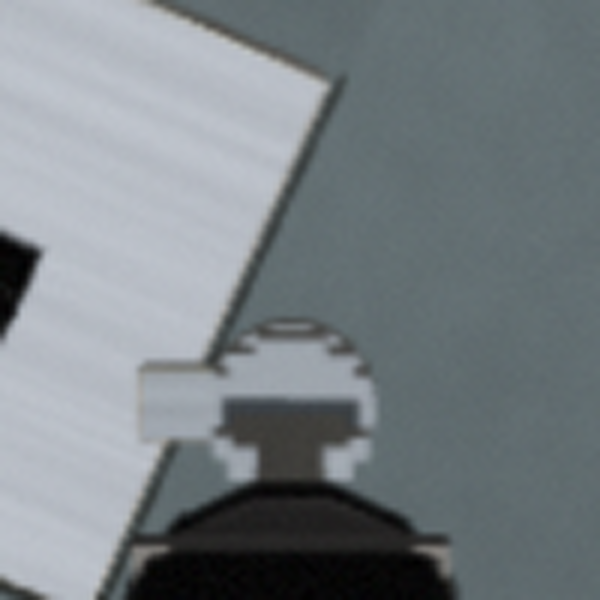

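{"op": "drive_tool", "data": {
  "commands": [
    [0,0.2,-0.05,0],
    [0,0.4,-0.05,0],
    [0,0.7,-0.05,0],
    [0,0.9,-0.05,0],
    [0,1,-0.05,0],
    [0,1,-0.05,0]
  ]
}}

```text
clock: 12.0
ee_pos: [0.5799, 0.0386, 0.1945]
orientation: [-0.849, -1.649, 1.649]
wrist_force: [0.8, -0.3, -1.1]
finger_gap: 0.0249
```

{"op": "drive_tool", "data": {
  "commands": [
    [0.03,0,0,-7],
    [0.06,0,0.01,-14],
    [0.09,0,0.02,-21],
    [0.12,0,0.03,-28],
    [0.14,0,0.05,-35],
    [0.17,0,0.06,-42]
  ]
}}

```text
clock: 12.5
ee_pos: [0.5784, 0.0397, 0.1945]
orientation: [-0.225, -2.11, 2.109]
wrist_force: [-0.4, 0.2, -0.7]
finger_gap: 0.0254
```

{"op": "drive_tool", "data": {
  "commands": [
    [0.03,0,0,-7],
    [0.06,0,0.01,-14],
    [0.09,0,0.02,-21],
    [0.12,0,0.03,-28],
    [0.14,0,0.05,-35],
    [0.15,0,0.06,-38],
    [0.15,0,0.06,-38]
  ]
}}

```text
clock: 13.08
ee_pos: [0.5765, 0.0394, 0.1945]
orientation: [-0.448, 1.975, -1.974]
wrist_force: [-1.3, 0.3, 0.6]
finger_gap: 0.0256
```

```bash
python3 - <<'E'
from h import *
o=env.get_obs();print(o['wrist_force'],o['torque']);go(.606,-.0955,.2,94)
snap('wrist','w11')
crop('w11',230,330,140,240,6,'c13')
E
```

```text
[-1.34855456  0.30506618  0.58683945] [ 0.05636785  0.25758485 -0.0816884 ]
t 13.08 at [0.5765 0.0394 0.1945] yaw -154.5 tilt 0.04 gap 0.0256 q [-0.04  0.4  -0.02  1.15  0.   -2.06]
  -> shift [ 3.15 -0.56 13.44] twist 111.5 rows>= 15.6
```

View pics/c13.png

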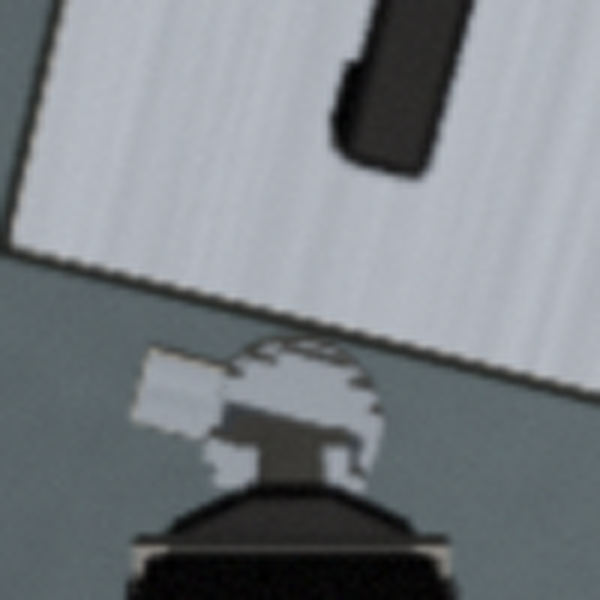

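{"op": "drive_tool", "data": {
  "commands": [
    [0,0,0,6],
    [0,-1,0,6],
    [0,-3.5,0,6],
    [0,-7.5,0,6],
    [0,-7.5,0,13],
    [0,-7.5,0,20],
    [0,-7.5,0,27],
    [0,-7.5,0,34]
  ]
}}

```text
clock: 13.8
ee_pos: [0.5774, 0.0393, 0.2708]
orientation: [-0.166, -2.143, 2.143]
wrist_force: [-0.6, 0.2, -1.3]
finger_gap: 0.0249
```

```bash
python3 - <<'E'
from h import *
go(.503,-.392,.27,11.2)
E
```

```text
t 13.8 at [0.5774 0.0393 0.2708] yaw 171.2 tilt 0.11 gap 0.0249 q [-0.04  0.38  0.15  1.34 -0.   -1.46]
  -> shift [ 0.78  0.08 43.76] twist 160.0 rows>= 22.4
```

{"op": "drive_tool", "data": {
  "commands": [
    [0.8,0,43.8,57],
    [0.8,0,43.8,57],
    [0.8,0,43.8,57],
    [0.8,0,43.8,57],
    [0.8,0,43.8,57],
    [0.8,0,43.8,57],
    [0.8,0,43.8,57],
    [0.8,0,43.8,57]
  ]
}}

```text
clock: 14.47
ee_pos: [0.5211, -0.2915, 0.2706]
orientation: [-0.98, -1.514, 1.514]
wrist_force: [1.7, -0.1, -0.7]
finger_gap: 0.0252
```

```bash
python3 - <<'E'
from h import *
go(.503,-.392,.27,11.2)
E
```

```text
t 14.47 at [ 0.5211 -0.2915  0.2706] yaw 114.2 tilt 0.08 gap 0.0252 q [-0.62  0.42  0.21  1.36  0.   -1.04]
  -> shift [-8.42  0.06  5.78] twist 103.0 rows>= 14.4
```

{"op": "drive_tool", "data": {
  "commands": [
    [-7.4,0,5.1,57],
    [-7.4,0,5.1,57],
    [-7.4,0,5.1,57],
    [-7.4,0,5.1,57],
    [-7.4,0,5.1,57],
    [-7.4,0,5.1,57],
    [-7.4,0,5.1,57],
    [-7.4,0,5.1,57]
  ]
}}

```text
clock: 15.13
ee_pos: [0.506, -0.3782, 0.2703]
orientation: [-1.428, -0.779, 0.778]
wrist_force: [0.5, 0.2, -1.7]
finger_gap: 0.0254
```

{"op": "drive_tool", "data": {
  "commands": [
    [0,0,0,46],
    [0,0,0,46],
    [0,0,0,46],
    [0,0,0,46],
    [0,0,0,46],
    [0,0,0,46],
    [0,0,0,46],
    [0,0,0,46]
  ]
}}

```text
clock: 15.8
ee_pos: [0.506, -0.378, 0.2703]
orientation: [-1.566, -0.158, 0.158]
wrist_force: [-0.3, -0.2, -1.7]
finger_gap: 0.0252
```

```bash
python3 - <<'E'
from h import *
go(.5015,-.391,.235,11.2)
E
```

```text
t 15.8 at [ 0.506  -0.378   0.2703] yaw 11.5 tilt 0.05 gap 0.0252 q [-0.74  0.5   0.33  1.4  -0.    0.63]
  -> shift [-0.71  3.53 -1.18] twist 0.3 rows>= 0.9
```

{"op": "drive_tool", "data": {
  "commands": [
    [-0.7,0,-1.2,0],
    [-0.7,3.5,-1.2,0],
    [-0.7,3.5,-1.2,0],
    [-0.7,3.5,-1.2,0],
    [-0.7,3.5,-1.2,0]
  ]
}}

```text
clock: 16.22
ee_pos: [0.5016, -0.3917, 0.2356]
orientation: [-1.566, -0.159, 0.158]
wrist_force: [0.7, -0.2, -0.1]
finger_gap: 0.025
```

```bash
python3 - <<'E'
from h import *
go(.5015,-.391,.235,11.2)
snap('wrist','w12')
crop('w12',220,340,150,240,6,'c14')
E
```

```text
t 16.22 at [ 0.5016 -0.3917  0.2356] yaw 11.5 tilt 0.06 gap 0.025 q [-0.76  0.51  0.26  1.32 -0.    0.61]
  -> shift [0.01 0.06 0.07] twist 0.3 rows>= 0.0
```

View pics/c14.png

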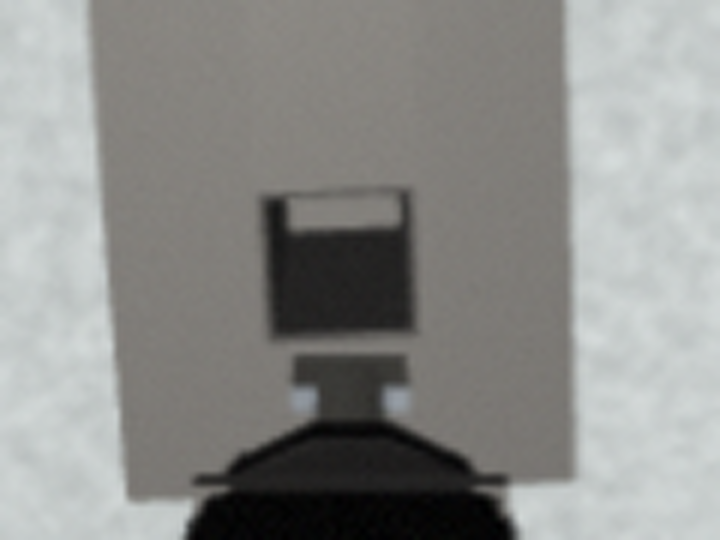

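```bash
python3 - <<'E'
from h import *
align('w12',[276.8,194.0],[278.4,209.2],zs=.08)
E
```

```text
tip in tool mm [  0.34 105.     2.03] slot in tool [ -1.09 155.61   3.28] slot world [ 0.5    -0.3888  0.08  ]
shift cm [-0.14  5.06  0.12]
```

{"op": "drive_tool", "data": {
  "commands": [
    [-0.14,2,0.12,0],
    [-0.14,4.5,0.12,0],
    [-0.14,6,0.12,0],
    [-0.14,8,0.12,0],
    [-0.14,10,0.12,0],
    [-0.14,11.5,0.12,0],
    [-0.14,12,0.12,0],
    [-0.14,12,0.12,0]
  ]
}}

```text
clock: 16.93
ee_pos: [0.5006, -0.3908, 0.1158]
orientation: [-1.566, -0.159, 0.157]
wrist_force: [0.7, 0.6, -2.0]
finger_gap: 0.0248
```

```bash
python3 - <<'E'
from h import *
o=env.get_obs();print(o['wrist_force'],o['torque']);go(.501,-.391,.1146,11.2)
E
```

```text
[ 0.66790013  0.59897342 -2.04346135] [ 0.03037772 -0.00321568  0.01028891]
t 16.93 at [ 0.5006 -0.3908  0.1158] yaw 11.5 tilt 0.1 gap 0.0248 q [-0.76  0.56  0.03  1.04  0.    0.61]
  -> shift [ 0.03  0.12 -0.03] twist 0.3 rows>= 0.0
```

{"op": "drive_tool", "data": {
  "commands": [
    [0,0.1,0,0],
    [0,0.1,0,0]
  ]
}}

```text
clock: 17.1
ee_pos: [0.501, -0.3912, 0.1152]
orientation: [-1.568, -0.16, 0.156]
wrist_force: [0.3, 0.2, -1.0]
finger_gap: 0.0254
```

{"op": "drive_tool", "data": {
  "commands": [
    [0,0,0,0],
    [0,0,0,0],
    [0,0,0,0],
    [0,0,0,0],
    [0,-3,0,0],
    [0,-7,0,0],
    [0,-11,0,0],
    [0,-15,0,0]
  ],
  "grip": 1
}}

```text
clock: 17.77
ee_pos: [0.4994, -0.3897, 0.2651]
orientation: [-1.564, -0.157, 0.158]
wrist_force: [0.4, -0.4, 0.4]
finger_gap: 0.0851
```

```bash
python3 - <<'E'
from h import *
go(.505,-.405,.265,15)
snap('wrist','w13')
crop('w13',200,360,60,260,3,'c15')
E
```

```text
t 17.77 at [ 0.4994 -0.3897  0.2651] yaw 11.5 tilt 0.04 gap 0.0851 q [-0.76  0.5   0.33  1.39  0.    0.61]
  -> shift [ 0.25  0.01 -1.62] twist -3.5 rows>= 0.5
```

View pics/w13.png

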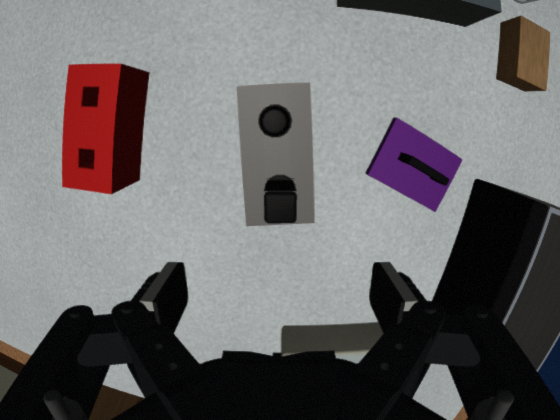

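```bash
python3 - <<'E'
from h import *
go(.595,-.049,.225,11.3)
E
```

```text
t 17.82 at [ 0.5017 -0.3919  0.2748] yaw 11.5 tilt 0.75 gap 0.0854 q [-0.76  0.5   0.34  1.4   0.    0.61]
  -> shift [15.94  4.76 31.8 ] twist 0.2 rows>= 8.6
```

{"op": "drive_tool", "data": {
  "commands": [
    [2,0,3.2,0],
    [4,0,6.6,0],
    [6,0,10.2,0],
    [7.8,0,13.8,0],
    [9.6,1,17.4,0],
    [11.4,2,21,0],
    [13.2,3,24.6,0],
    [15,4,28,0]
  ]
}}

```text
clock: 18.48
ee_pos: [0.5912, -0.0837, 0.2233]
orientation: [-1.565, -0.158, 0.157]
wrist_force: [0.9, -0.2, 1.1]
finger_gap: 0.0855
```

{"op": "drive_tool", "data": {
  "commands": [
    [0.9,0.2,3,0],
    [0.9,0.2,3.6,0],
    [0.9,0.2,3.6,0],
    [0.9,0.2,3.6,0]
  ]
}}

```text
clock: 18.82
ee_pos: [0.5926, -0.0489, 0.2217]
orientation: [-1.566, -0.158, 0.158]
wrist_force: [-0.5, 0.2, 0.3]
finger_gap: 0.0857
```

```bash
python3 - <<'E'
from h import *
go(.595,-.049,.225,11.3)
snap('wrist','w14');snap('side','s14')
import subprocess
im,d,_,_=ld('s14');P=cloud('side',d)
m=np.zeros(d.shape,bool);m[290:330,240:280]=1
z=P[...,2];print('driver top z',np.percentile(z[m&(z>.12)],[5,50,95]),(m&(z>.12)).sum())
im,d,_,_=ld('side0');P=cloud('side',d);z=P[...,2];print('before',np.percentile(z[m&(z>.12)],[5,50,95]),(m&(z>.12)).sum())
E
```

```text
t 18.82 at [ 0.5926 -0.0489  0.2217] yaw 11.5 tilt 0.04 gap 0.0857 q [-0.19  0.42  0.09  1.24 -0.    1.18]
  -> shift [ 0.23 -0.33 -0.06] twist 0.2 rows>= 0.1
driver top z [0.12368291 0.14225    0.14904478] 405
before [0.12417994 0.14196245 0.14973619] 403
```

View pics/w14.png

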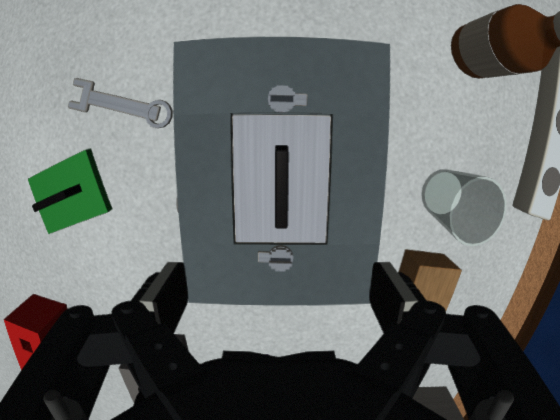

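```bash
python3 - <<'E'
from h import *
c=wray('w14',[281.5,187],.12)[0];print(c)
a=topdown('w14',c[0],c[1],.12,40,7,11.3,'tb')
g=a[...].max(2); cv2.imwrite('pics/tb.png',a)
ct=max(cv2.findContours((g<70).astype(np.uint8),0,1)[0],key=cv2.contourArea);print(cv2.minAreaRect(ct),cv2.contourArea(ct)/49)
E
```

```text
[ 0.59092123 -0.02757984  0.12      ]
((278.0, 282.0), (434.0, 66.0), 90.0) 571.5510204081633
```

View pics/tb.png

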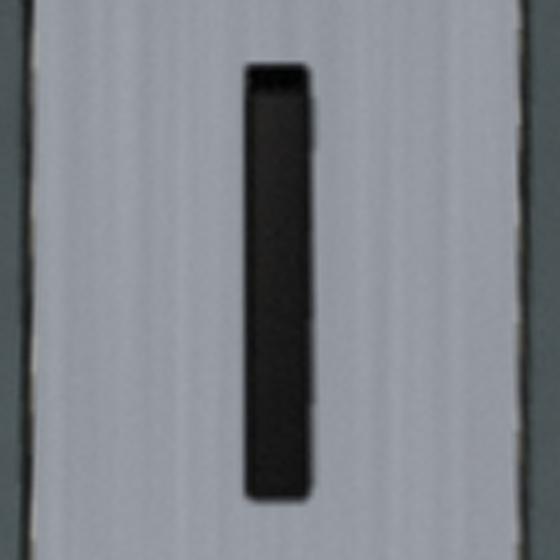

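```bash
python3 - <<'E'
from h import *
go(.591,-.029,.113,11.3)
E
```

```text
t 18.92 at [ 0.5928 -0.0502  0.2219] yaw 11.4 tilt 0.06 gap 0.0854 q [-0.19  0.42  0.09  1.24 -0.    1.18]
  -> shift [ 0.24 10.89  2.12] twist 0.1 rows>= 2.7
```

{"op": "drive_tool", "data": {
  "commands": [
    [0.25,1,2.1,0],
    [0.25,4,2.1,0],
    [0.25,7.5,2.1,0],
    [0.25,9.5,2.1,0],
    [0.25,10.8,2.1,0],
    [0.25,10.8,2.1,0],
    [0.25,10.8,2.1,0]
  ]
}}

```text
clock: 19.5
ee_pos: [0.5904, -0.029, 0.1133]
orientation: [-1.565, -0.155, 0.157]
wrist_force: [0.3, 1.2, 0.5]
finger_gap: 0.0855
```

```bash
python3 - <<'E'
from h import *
go(.591,-.029,.113,11.3)
snap('wrist','w15')
E
```

```text
t 19.5 at [ 0.5904 -0.029   0.1133] yaw 11.4 tilt 0.07 gap 0.0855 q [-0.16  0.48 -0.11  0.98 -0.    1.22]
  -> shift [ 0.06  0.03 -0.01] twist 0.1 rows>= 0.0
```

View pics/w15.png

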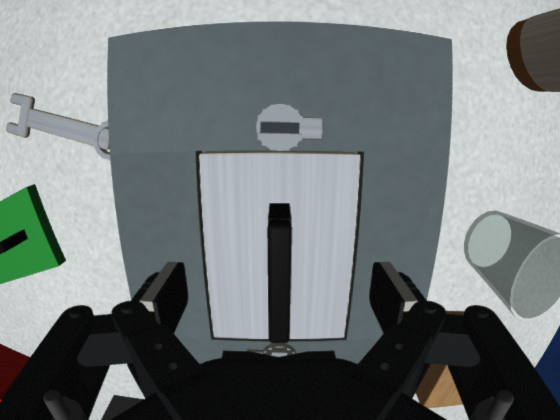

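{"op": "drive_tool", "data": {
  "commands": [
    [0,0,0,0],
    [0,0,0,0],
    [0,0,0,0],
    [0,0,0,0],
    [0,0,0,0],
    [0,0,0,0],
    [0,0,0,0],
    [0,0,0,0]
  ],
  "grip": -1,
  "newtons": 45
}}

```text
clock: 20.22
ee_pos: [0.5909, -0.0276, 0.1138]
orientation: [-1.565, -0.158, 0.157]
wrist_force: [0.3, 0.7, 2.6]
finger_gap: 0.0091
```

```bash
python3 - <<'E'
from h import *
go(.591,-.029,.113,11.3)
snap('wrist','w16'); print(env.get_obs()['wrist_force'],env.get_obs()['torque'])
E
```

```text
t 20.22 at [ 0.5909 -0.0276  0.1138] yaw 11.5 tilt 0.02 gap 0.0091 q [-0.15  0.48 -0.11  0.98  0.    1.22]
  -> shift [-0.02  0.08 -0.14] twist 0.2 rows>= 0.0
[-0.72881066  0.70890229  3.15645234] [-0.00879561  0.14759061 -0.03270109]
```

View pics/w16.png

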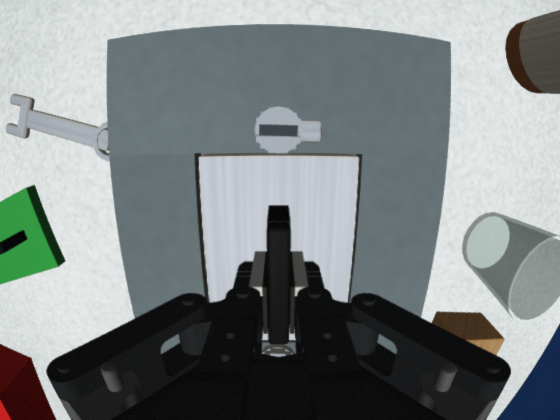

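Gripped on the bar. Lift slowly at first, checking.

{"op": "drive_tool", "data": {
  "commands": [
    [0,-0.2,0,0],
    [0,-0.5,0,0],
    [0,-0.8,0,0],
    [0,-1.1,0,0],
    [0,-1.4,0,0],
    [0,-1.4,0,0]
  ],
  "newtons": 70
}}

```text
clock: 20.77
ee_pos: [0.5913, -0.0277, 0.1283]
orientation: [-1.565, -0.158, 0.157]
wrist_force: [0.1, -0.1, -2.1]
finger_gap: 0.0085
```

```bash
python3 - <<'E'
from h import *
go(.591,-.029,.24,11.3)
o=env.get_obs();print(o['wrist_force'],o['torque'])
E
```

```text
t 20.77 at [ 0.5913 -0.0277  0.1283] yaw 11.5 tilt 0.06 gap 0.0085 q [-0.15  0.47 -0.09  1.01  0.    1.22]
  -> shift [ -0.04 -11.17  -0.12] twist 0.2 rows>= 2.7
[ 0.07008369 -0.07919714 -2.06105333] [ 0.01371822  0.00424821 -0.05858479]
```

{"op": "drive_tool", "data": {
  "commands": [
    [0,-0.5,0,0],
    [0,-1.2,0,0],
    [0,-2,0,0],
    [0,-3.2,0,0],
    [0,-5,0,0],
    [0,-7.5,0,0],
    [0,-10,0,0],
    [0,-11,0,0]
  ]
}}

```text
clock: 21.43
ee_pos: [0.5926, -0.0279, 0.2421]
orientation: [-1.567, -0.162, 0.153]
wrist_force: [1.5, 0.5, -0.9]
finger_gap: 0.0085
```

```bash
python3 - <<'E'
from h import *
# tray centre avg, aim 10mm toward -x,-y of tray
a=np.radians(-7.3);R=np.array([[np.cos(a),-np.sin(a)],[np.sin(a),np.cos(a)]])
t=np.array([.489,.350])+R@[-.01,-.01];print(t)
go(t[0],t[1],.23,-7.3)
snap('wrist','w17')
E
```

```text
[0.47781041 0.3413517 ]
t 21.43 at [ 0.5926 -0.0279  0.2421] yaw 11.5 tilt 0.36 gap 0.0085 q [-0.15  0.41  0.12  1.28  0.    1.22]
  -> shift [-3.89  1.11 38.47] twist 18.8 rows>= 9.3
```

View pics/w17.png

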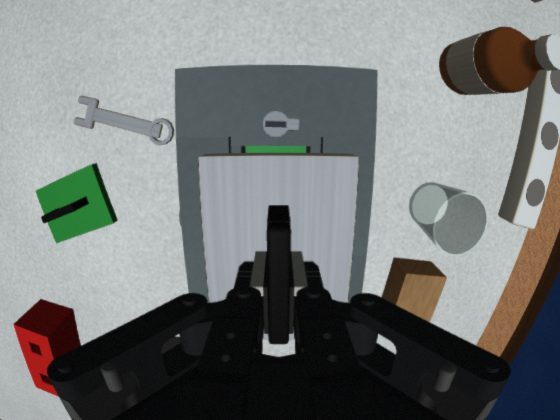

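{"op": "drive_tool", "data": {
  "commands": [
    [-0.2,0,2.5,2],
    [-0.6,0,6,5],
    [-1,0,10,8],
    [-1.4,0,14,11],
    [-1.8,0,18,14],
    [-2.2,0,22,17],
    [-2.6,0,26,18.8],
    [-3,0,30,18.8]
  ]
}}

```text
clock: 22.15
ee_pos: [0.5004, 0.2619, 0.2366]
orientation: [-1.569, 0.102, -0.1]
wrist_force: [-0.4, -0.7, -2.5]
finger_gap: 0.0083
```

```bash
python3 - <<'E'
from h import *
go(.478,.3415,.23,-7.3)
E
```

```text
t 22.15 at [0.5004 0.2619 0.2366] yaw -7.4 tilt 0.06 gap 0.0083 q [0.37 0.36 0.03 1.24 0.   2.07]
  -> shift [-3.24  0.66  7.61] twist -0.1 rows>= 2.0
```

{"op": "drive_tool", "data": {
  "commands": [
    [-1,0,3,0],
    [-2,0,5,0],
    [-3,0,6.6,0],
    [-3,0,6.6,0],
    [-3,0,6.6,0]
  ]
}}

```text
clock: 22.57
ee_pos: [0.4794, 0.3302, 0.2365]
orientation: [-1.57, 0.099, -0.098]
wrist_force: [0.2, 0.3, -2.0]
finger_gap: 0.0085
```

```bash
python3 - <<'E'
from h import *
go(.478,.3415,.046,-7.3)
snap('wrist','w18'); snap('scene','sc18')
E
```

```text
t 22.57 at [0.4794 0.3302 0.2365] yaw -7.2 tilt 0.09 gap 0.0085 q [ 0.49  0.4   0.09  1.26 -0.    2.19]
  -> shift [-0.26 19.04  1.13] twist 0.1 rows>= 4.6
```

View pics/w18.png

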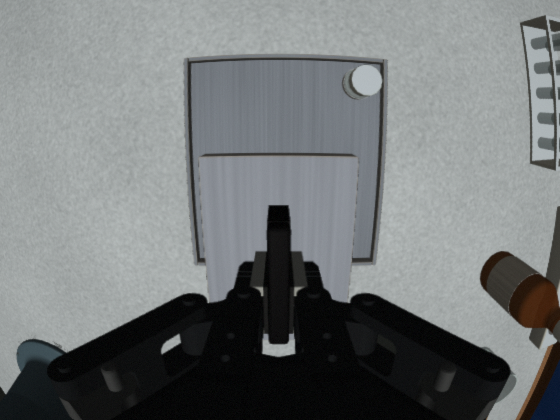

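View pics/sc18.png

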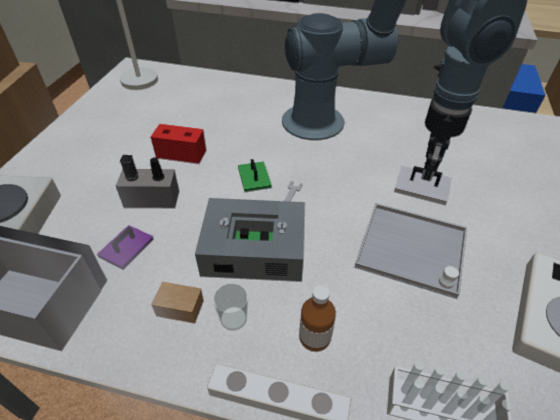

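```bash
python3 - <<'E'
from h import *
q=wray('w18',[[187,59],[386,60],[373,264],[196,264]],.02);print(q.round(3),q.mean(0))
E
```

```text
[[0.4   0.48  0.02 ]
 [0.613 0.454 0.02 ]
 [0.581 0.219 0.02 ]
 [0.369 0.246 0.02 ]] [0.49071317 0.34982368 0.02      ]
```

{"op": "drive_tool", "data": {
  "commands": [
    [0,3,1,0],
    [0,6,1,0],
    [0,9.5,1,0],
    [0,13,1,0],
    [0,15.5,1,0],
    [0,17,1,0],
    [0,17.8,1,0],
    [0,18.3,1,0]
  ]
}}

```text
clock: 23.33
ee_pos: [0.4813, 0.3381, 0.0532]
orientation: [-1.57, 0.103, -0.1]
wrist_force: [-0.4, -0.2, -2.3]
finger_gap: 0.0082
```

```bash
python3 - <<'E'
from h import *
go(.481,.340,.0478,-7.3)
E
```

```text
t 23.33 at [0.4813 0.3381 0.0532] yaw -7.4 tilt 0.12 gap 0.0082 q [ 0.5   0.53 -0.2   0.84 -0.    2.2 ]
  -> shift [-0.05  0.54  0.18] twist -0.1 rows>= 0.1
```

{"op": "drive_tool", "data": {
  "commands": [
    [0,0.2,0,0],
    [0,0.4,0,0],
    [0,0.5,0,0],
    [0,0.5,0,0]
  ]
}}

```text
clock: 23.67
ee_pos: [0.4824, 0.3399, 0.0505]
orientation: [-1.567, 0.099, -0.101]
wrist_force: [-0.3, 0.6, -2.0]
finger_gap: 0.0082
```

{"op": "drive_tool", "data": {
  "commands": [
    [0,0.1,0,0],
    [0,0.2,0,0],
    [0,0.2,0,0],
    [0,0.2,0,0]
  ]
}}

```text
clock: 24.0
ee_pos: [0.4818, 0.3398, 0.0478]
orientation: [-1.568, 0.099, -0.1]
wrist_force: [0.4, -0.0, -1.0]
finger_gap: 0.0083
```

{"op": "drive_tool", "data": {
  "commands": [
    [0,0.1,0,0],
    [0,0.1,0,0],
    [0,0.1,0,0]
  ]
}}

```text
clock: 24.25
ee_pos: [0.4818, 0.3398, 0.0478]
orientation: [-1.568, 0.099, -0.101]
wrist_force: [-2.5, -1.3, 5.9]
finger_gap: 0.0082
```

{"op": "drive_tool", "data": {
  "commands": [
    [0,0,0,0],
    [0,0,0,0],
    [0,0,0,0],
    [0,0,0,0],
    [0,0,0,0],
    [0,-3,0,0],
    [0,-7,0,0],
    [0,-11,0,0]
  ],
  "grip": 0.6,
  "newtons": 20
}}

```text
clock: 24.92
ee_pos: [0.4802, 0.3388, 0.1564]
orientation: [-1.57, 0.103, -0.098]
wrist_force: [0.7, 0.9, 0.4]
finger_gap: 0.0685
```

{"op": "drive_tool", "data": {
  "commands": [
    [0,-4,0,0],
    [0,-8,0,0],
    [0,-11,-1,0],
    [0,-13,-3,0],
    [0,-13,-3,0],
    [0,-13,-3,0]
  ]
}}

```text
clock: 25.42
ee_pos: [0.4786, 0.3098, 0.288]
orientation: [-1.566, 0.099, -0.103]
wrist_force: [0.5, -0.1, 0.0]
finger_gap: 0.068
```

```bash
python3 - <<'E'
from h import *
go(.481,.340,.0478,-7.3)
snap('wrist','w19'); snap('scene','sc19'); snap('side','s19')
E
```

```text
t 25.42 at [0.4786 0.3098 0.288 ] yaw -7.4 tilt 0.2 gap 0.068 q [0.46 0.36 0.16 1.37 0.   2.16]
  -> shift [-0.22 24.02  2.98] twist -0.1 rows>= 5.8
```

View pics/w19.png

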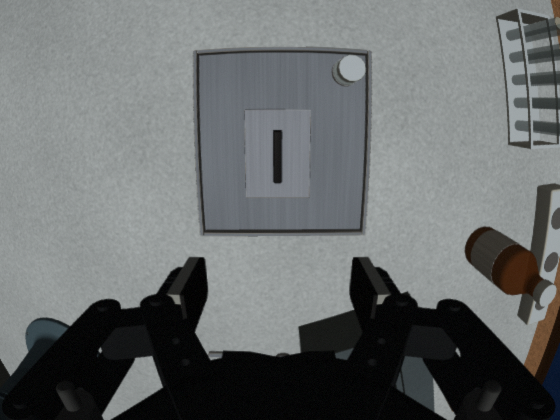

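View pics/sc19.png

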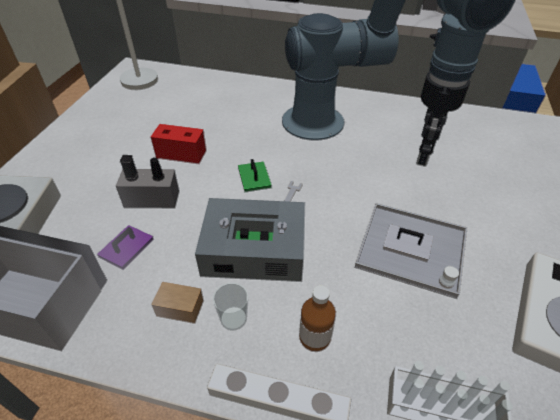

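View pics/s19.png

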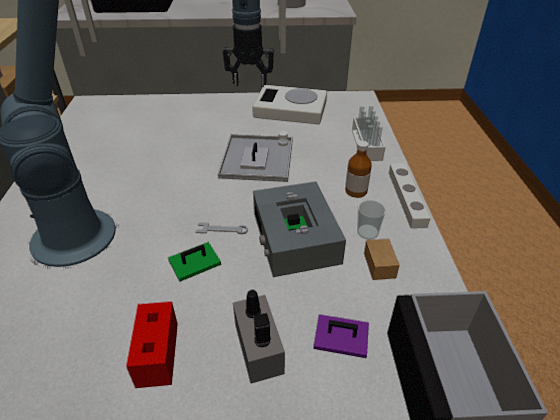

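```bash
python3 - <<'E'
from h import *
q=wray('w19',[[246,110],[311,110],[310,197],[247,197]],.019);c=q.mean(0)[:2];a=np.radians(-7.3)
d=c-[.4905,.35];print('panel in tray',d[0]*np.cos(a)+d[1]*np.sin(a),-d[0]*np.sin(a)+d[1]*np.cos(a))
im,dd,_,_=ld('sc19');P=cloud('scene',dd);m=(np.linalg.norm(P[...,:2]-c,axis=-1)<.04)&(P[...,2]<.03);z=P[m];A=np.c_[z[:,:2]-c,np.ones(len(z))];print('plane',np.linalg.lstsq(A,z[:,2],rcond=None)[0])
im,dd,_,_=ld('s19');P=cloud('side',dd);m=np.zeros(dd.shape,bool);m[300:350,245:280]=1;t=P[m&(P[...,2]>.14)&(P[...,1]<-.36)];print('driver top',t.mean(0),len(t))
env.finish_job()
E
```

```text
panel in tray -0.005315056858614462 -0.013648720993027764
plane [-0.04758667  0.00715467  0.01907017]
driver top [ 0.49814255 -0.41370362  0.17886629] 209
the job is handed in; nothing more can be done
```

The job is handed in at about 25 s of the 72 s allowed, and everything went as planned. One last depth reading on the screwdriver disagreed with the other checks.

**What I did:**
- I took the square-handled driver from its well and set the blade into each slot using the wrist camera.
- I turned both fasteners anticlockwise until the wings lay along the housing's x.
- I put the driver back in its own well.
- I lifted the panel level by its bar, laid it in the tray and backed the arm away clear of everything.

**Last checks:**
- **Panel:** it lies handle up, about 5 mm and 14 mm from the tray's centre along the tray's x and y. Its top is at z ≈ 0.019 m, which fits lying on the tray floor. The plane fitted through the scene camera's depth showed about 0.05 rad of slope. The limit is 0.06 rad, and I read the slope as depth noise because the pictures show the panel flat.
- **Screwdriver:** after its release the side-camera depth of its top was about 0.149 m, the same as before I took it. The final pictures show it upright in the same place.
- **Disagreement:** my last depth average over the driver gave z ≈ 0.18 m and was also off sideways. That cannot match a 0.147 m top, so I put it down to bad depth readings on the black handle. I handed in within the same script, so I did not resolve it.
- **Everything else:** by eye in the final pictures, the other objects are where they started.

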